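Move a drained slide carrier from the drain rail to the dryer rail

TASK

The slide carrier with the yellow grip has drained: lift it over the turned-up end of the drain rail and hang it on the open end of the slide dryer's rail. Then slide it along that rail, under the red keeper bar, until you feel it press into the rubber bumper of the orange stop collar, and leave it hanging there by itself, touching the bumper. Be gentle: lean on the rails, the keeper bar and the bumper no harder than it takes to feel them, do not shift the collar, and leave the blue carrier as it hangs.

Things in the scene. Friction and masses are not known exactly. Their poses are not given: they have to be found in the camera images.
- carrier_grip (a point): Centre of the yellow grip block of the slide carrier to be moved. The block is 10 mm thick (x), 24 mm wide (y, along the rail) and 30 mm tall, at the top of a flat steel stem 4 x 20 mm; pinch it from above either way. Axes are the carrier's own, z up. Carrier: 0.25 to 0.42 kg, 193 mm tall overall. The grip is 52 mm above the saddle point and 10 mm to its -x side.
- carrier_saddle (a point): Point of the same carrier that lies on the rail's centre line while it hangs. Its hook is an inverted V saddle 36 mm long (y, 18 mm each way), 8 mm from stem to point and point to tip, so it straddles the 10 mm bar with 3 mm to spare on each side. Stem on the -x side, free tip on the +x side reaching 11 mm below. The rack with glass slides hangs 80 to 126 mm below, 84 x 60 mm.
- drain_stand: Steel drip tray (210 x 260 x 35 mm) carrying the drain rail, fixed. Origin: underside, directly below the middle of the rail. Rail: 10 mm round bar along the stand's y, centre line 225 mm up, straight from y -110 to +110 mm, both ends turned up. Arms 16 to 26 mm below that line hold it from behind (+x): hooks pass freely, but a carrier can be lifted only 50 mm before its wire bail meets an arm.
- drain_end (a point): Top of the turned-up end (the end stop) of the drain rail on the dryer's side (stand's -y), on the rail's line, 25 mm above its centre line. The upturn is 10 mm thick, 4 to 14 mm past the straight part. Axes as the drain stand's.
- dryer: White warm-air slide dryer (210 x 280 x 69 mm) carrying the dryer rail, fixed. Origin: underside, below the middle of the rail. Rail: 10 mm bar along the dryer's y, centre line 225 mm up, straight from y -120 to +120 mm, ends turned up. Roughly in line with the drain rail, up to 10 mm aside and 0.05 rad askew, 50 to 70 mm between the upturned tips.
- dry_end (a point): Top of the turned-up end of the dryer rail nearest the drain rail (dryer's +y), on the rail's line, 25 mm above its centre line. Same form as drain_end. The rail is open from above only from here to the flared tip of the keeper bar, 62 mm on. Axes as the dryer's.
- keeper_mouth (a point): Underside of the red keeper bar (8 mm thick) where it begins, 46 mm to the +y side of the dryer's middle; a 16 mm lead-in tip flares up beyond. It runs on above the rail to the far end, 8 mm to the rail's +x side, underside 12.5 mm and top 20.5 mm above the rail's centre line: a hook resting on the rail passes under with 5 mm to spare but cannot be put in or lifted out there.
- collar_face (a point): Centre, on the rail's line, of the +y face of the orange stop collar (22 mm dia.) clamped on the dryer rail; it slips at about 18 N. Axes as the dryer's. From this face a brass sleeve is screwed out towards +y, ending in a black rubber bumper (21 mm dia., gives 3 mm at 2 N/mm). The bumper's front is 6 to 42 mm before this face: it varies and is not measured, so find it by feel.
- blue_carrier_saddle (a point): Rail point of a second, like carrier with a blue grip that hangs farther along the drain rail, still draining. Leave it there.
Not all that is in view belongs to the job. What is shaped like the part that bears carrier_grip but brown is not meant.

How it is judged:
By the outcome, as a careful person would: the job done as asked, in the order asked, and still so for the second after the job is handed in, with the robot touching nothing.
It also fails if it takes over 67 s, if anything falls off the work surface, if the arm or the gripper's body presses on something with over 40 N, if the wrist force passes 120 N, or if a joint passes its speed limit or range.

ROBOT

A 6-joint arm with a two-finger parallel gripper is mounted at the origin on the work surface. World frame = base frame: x ahead of the robot, y to its left, z up, the work surface at z = 0. Lengths are in m, angles in rad, forces in N, time in s.
With the tool pointing down it reaches from about 0.35 to 0.775 m from the base axis. Payload 7.3 kg.
Tool frame: the origin (TCP) lies on the centre line of the jaws, within the pads' length; the fingertips stand tip_reach ahead of it and the grasp point (between the pads) lies 6 mm ahead of it (tip_reach is the distance from the TCP to the fingertips, in m); x points along the fingers, y is the direction in which the jaws open and shut, and the axes are right-handed (so a half turn about x gives the same grasp; the last joint's range is limited). The gripper opens to 92 mm and grips with 3 to 60 N. Pads are 19 mm wide; open, the fingers measure 130 mm over their backs; the gripper's body (75 mm by 190 mm) begins 47 mm behind the grasp point.
Start: joints at [-0.146, 0.342, 1.524, -0, 1.275, -0.146], TCP at [0.525, 0, 0.252] pointing down, gripper open.
Joint ranges: [-2.53, 2.53], [-0.77, 2.02], [0.04, 2.7], [-1, 4.14], [0.28, 2.66], [-3.11, 3.11]. Speed limits (rad/s): [2.57, 2.57, 3.14, 3.14, 3.14, 3.14].

INTERFACE

Orientations are given as [roll, pitch, yaw] about the fixed x, y, z axes, in that order (R = Rz(yaw) Ry(pitch) Rx(roll)).
In Python, from cell import observe, read_camera, get_calibration, hand_in, tip_reach gives the robot as it stands. The module is installed in compiled form; this text tells all that it offers.
- The arm moves only by the shell command python3 -m crank 'ROWS' [FORCE]. ROWS is JSON, a list of rows, each an object of numbers: "fingers": the opening, from -1 (shut) to 1 (fully open); "tx", "ty", "tz": the shift along the tool's x, y, z in units of 40 mm (1.0 is 40 mm); "roll": the turn about the tool's x in units of 10 degrees (1.0 is 10 degrees). In form: [{"fingers": .., "tx": .., "ty": .., "tz": .., "roll": ..}, ...]. A call has exactly 8 rows; each row is the pose to reach, as a shift and turn from the pose commanded when the call began, along the tool's axes at that moment; what a row does not reach only later rows make up. A row lasts 1/8 s, in which the tool goes at most 62.5 mm and 10.7 degrees, less where a joint would pass 70% of its speed; a pose out of reach is approached as far as the arm can. A call with a gripper value outside its range is refused whole. The fingers move at their own pace and stop on an object; FORCE is the grip in N (left out, the last holds). Time passes only in rows, so rows that repeat a pose let the fingers close, or fill a call up. It gives the time, the measured TCP pose, the force and the opening at its end, in the units of the state.
- observe(): the state, without advancing time (a new reading comes with each control period).
- read_camera(name): name is "scene" or "side" or "wrist"; returns (picture, depth): 384x512x3 uint8, red, green, blue; 384x512 float32, m along the optical axis (not along the pixel's ray), 0 where there is no reading.
- get_calibration(name): a dict with "vertical_fov" (degrees; the focal length in pixels is half the picture's height over the tangent of half this angle, whatever the lens; pixels are square), "cx", "cy" (the principal point, pixels), "dist_coeffs" ([k1, k2, p1, p2, k3] as OpenCV has them; the pictures are not rectified), "pose" (4x4, takes a point from camera to world coordinates); the wrist camera has in their place "T_tool_cam" (4x4, takes a point from camera to tool coordinates, whose origin is the TCP and whose axes are the tool frame's). Camera axes: x right, y down, z forward; pixel columns grow to the right and rows downward; lengths in m; the calibration is good to about 2 mm. A picture is of the moment at which its call begins: read the wrist's pose just before it. get_calibration takes no time and is no camera call.
- hand_in(): hands the job in, once; it reports no verdict.
The state is a dict: "time": time; "qpos": joint angles; "qvel": joint speeds; "joint_efforts": joint torques, N m; "tool_pos": TCP position; "tool_rot": TCP orientation; "contact_force": force on the tool from outside, world axes, zero at the start; "torque": the same for the moment, N m; "opening": finger opening in m.
Only numpy, scipy, OpenCV 4.12 (cv2) and the standard library are available. Lean on these libraries where they do the work, as an engineer would, in place of code of your own. Each camera call takes 0.05 s, during which the arm holds its last target. There are 200 camera calls.

## Working session

There is one attempt and no reset: what is moved stays moved. The work goes in short steps, Python scripts to look and compute and a shell command to move; the robot and the scene stay as the last step left them, time stands still between calls to the robot, and variables do not carry over. Pictures are saved under pics/ and viewed, about 8 in all and at most 12, crops included, and the job is handed in when it is done.

```bash
mkdir -p pics
cat > h.py <<'E'
import numpy as np, cv2
from cell import *
from scipy.spatial.transform import Rotation as R
def K(c):
    f=192/np.tan(np.radians(c['vertical_fov']/2)); return np.array([[f,0,c['cx']],[0,f,c['cy']],[0,0,1.]])
def Tcam(name,st=None):
    c=get_calibration(name)
    if name!='wrist': return c,np.array(c['pose'])
    T=np.eye(4);T[:3,:3]=R.from_euler('xyz',st['tool_rot']).as_matrix();T[:3,3]=st['tool_pos']
    return c,T@np.array(c['T_tool_cam'])
def grab(name):
    st=observe();im,d=read_camera(name);c,T=Tcam(name,st)
    cv2.imwrite(f'pics/_{name}.png',im[:,:,::-1]);np.savez(f'pics/_{name}.npz',im=im,d=d,T=T,K=K(c),D=np.array(c['dist_coeffs'],float))
    return im,d
def cloud(name):
    z=np.load(f'pics/_{name}.npz');d=z['d'];h,w=d.shape
    u,v=np.meshgrid(np.arange(w),np.arange(h));p=np.stack([u,v],-1).reshape(-1,1,2).astype(float)
    n=cv2.undistortPoints(p,z['K'],z['D']).reshape(h,w,2)
    P=np.concatenate([n*d[...,None],d[...,None]],-1)
    W=P@z['T'][:3,:3].T+z['T'][:3,3]; W[d==0]=np.nan
    return z['im'],W
def proj(name,pts):
    z=np.load(f'pics/_{name}.npz');Ti=np.linalg.inv(z['T'])
    return cv2.projectPoints(np.array(pts,float),cv2.Rodrigues(Ti[:3,:3])[0],Ti[:3,3],z['K'],z['D'])[0].reshape(-1,2)
E
python3 - <<'E'
from h import *
s=observe();print(s['time'],s['tool_pos'],s['tool_rot'],s['opening'],s['contact_force'],tip_reach)
a=grab('scene')[0];b=grab('side')[0]
cv2.imwrite('pics/a1.png',cv2.resize(np.vstack([a,b])[:,:,::-1],(None),fx=.78,fy=.78))
for n in('scene','side'):print(get_calibration(n)['pose'])
E
```

```text
0.0 [5.24635016e-01 7.17825156e-05 2.51052423e-01] [-1.71165705  1.5692542   3.00071911] 0.09181497961749362 [-0.30979342 -0.29723824  0.31903254] 0.025
[[ 0.74459453  0.48946262 -0.45387811  0.8365336 ]
 [ 0.6674921  -0.54008329  0.51260544 -0.40404517]
 [ 0.00576922 -0.68464326 -0.72885549  0.75970285]
 [ 0.          0.          0.          1.        ]]
[[ 0.99972374 -0.02282641  0.00560339  0.44600098]
 [-0.01979238 -0.68899434  0.72449642 -0.66774469]
 [-0.01267695 -0.72440717 -0.68925579  0.84305778]
 [ 0.          0.          0.          1.        ]]
```

View pics/a1.png

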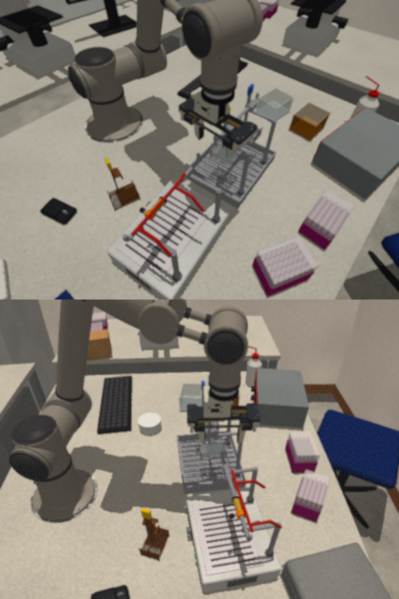

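The overview shows the dryer (white, red keeper, orange collar at about (150,208) top). The drain stand is behind it, under the gripper. A brown lookalike with a yellow top stands on the table at (120,185). I'll take the wrist view and an enlarged scene crop.

Run:
```python
from h import *
w=grab('wrist')[0]
a=cv2.imread('pics/_scene.png')[90:350,130:390]
cv2.imwrite('pics/a2.png',np.hstack([cv2.resize(a,(460,460),interpolation=cv2.INTER_CUBIC),cv2.resize(w[:,:,::-1],(340,255)).repeat(1,0) if 0 else cv2.copyMakeBorder(cv2.resize(w[:,:,::-1],(340,255)),0,205,0,0,cv2.BORDER_CONSTANT)]))
```

```text
(no output)
```

View pics/a2.png

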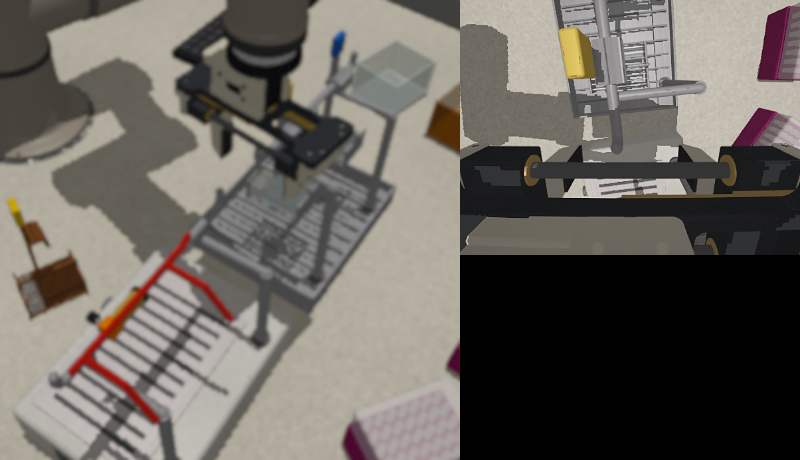

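Yellow grips: the one in the wrist view at (575,52 in the crop), hanging on the drain rail with a grey body, is the target. The one at scene crop (15,210) has a brown body on the table, so it is the decoy. Now measuring.

Run:
```python
from h import *
s=observe();print(R.from_euler('xyz',s['tool_rot']).as_matrix().round(3))
def rep(n,name,m,W):
    p=W[m];p=p[~np.isnan(p[:,0])]
    if len(p):print(n,name,len(p),'med',np.median(p,0).round(4),'lo',np.percentile(p,3,0).round(4),'hi',np.percentile(p,97,0).round(4))
for n in('scene','side','wrist'):
    im,W=cloud(n);h=cv2.cvtColor(im,cv2.COLOR_RGB2HSV).astype(int);H,S,V=h[...,0],h[...,1],h[...,2]
    z=W[...,2]
    w=(W[...,0]>.3)&(W[...,0]<.8)&(abs(W[...,1])<.45)&(z>.03)
    rep(n,'yellow',w&(H>21)&(H<32)&(S>120)&(V>80),W)
    rep(n,'orange',w&(H>9)&(H<19)&(S>200)&(V>150),W)
    rep(n,'red',w&((H<4)|(H>176))&(S>180)&(z>.23)&(z<.3),W)
    rep(n,'blue',w&(H>100)&(H<125)&(S>170),W)
    # rail-ish points height 0.2..0.26
    g=w&(z>.215)&(z<.245)&(S<60)&(V<200)
    # rail centerline by red fit
    m=w&((H<4)|(H>176))&(S>180)&(z>.225)&(z<.26)
    p=W[m]
    if len(p)>20:
        vx,vy,x0,y0=cv2.fitLine(p[:,:2].astype(np.float32),cv2.DIST_HUBER,0,.01,.01).ravel();print('red line dir',vx,vy,'x at y=0',x0-vx/vy*y0,len(p))
```

```text
[[-0.001  1.     0.   ]
 [ 0.     0.    -1.   ]
 [-1.    -0.001 -0.   ]]
scene yellow 67 med [ 0.3323 -0.2081  0.1926] lo [ 0.3145 -0.2133  0.1689] hi [ 0.3394 -0.1949  0.1987]
scene orange 56 med [ 0.5523 -0.2446  0.2437] lo [ 0.5467 -0.2557  0.2333] hi [ 0.5584 -0.2146  0.2474]
scene red 437 med [ 0.5678 -0.2489  0.2452] lo [ 0.5449 -0.2971  0.232 ] hi [ 0.6236 -0.1404  0.2483]
scene blue 38 med [0.4869 0.2041 0.2856] lo [0.4834 0.2013 0.2716] hi [0.4889 0.2134 0.2943]
red line dir 0.20367967 -0.9790376 x at y=0 0.51481384 456
side yellow 120 med [ 0.325  -0.2112  0.1858] lo [ 0.3149 -0.2149  0.1662] hi [ 0.3341 -0.2034  0.194 ]
side orange 67 med [ 0.5496 -0.2488  0.2343] lo [ 0.5431 -0.2552  0.2307] hi [ 0.5569 -0.239   0.2373]
side red 278 med [ 0.5623 -0.2219  0.2452] lo [ 0.5425 -0.2973  0.2377] hi [ 0.6145 -0.1413  0.2481]
side blue 5 med [0.4813 0.2083 0.2912] lo [0.481  0.2011 0.2898] hi [0.4817 0.2172 0.2927]
red line dir 0.19169985 -0.9814536 x at y=0 0.5168729 282
wrist yellow 3170 med [0.4984 0.083  0.2914] lo [0.4918 0.0718 0.2683] hi [0.5018 0.0934 0.293 ]
wrist blue 32 med [0.5002 0.026  0.3246] lo [0.476  0.0243 0.291 ] hi [0.5732 0.0311 0.3258]
```

```bash
python3 -m crank '[{"tx":-1.5,"fingers":1},{"tx":-3,"fingers":1},{"tx":-3.5,"tz":1.2,"fingers":1},{"tx":-3.5,"tz":2.5,"fingers":1},{"tx":-3.5,"tz":3.8,"fingers":1},{"tx":-3.5,"tz":5,"fingers":1},{"tx":-3.5,"tz":5.5,"fingers":1},{"tx":-3.5,"tz":5.5,"fingers":1}]' 20
python3 - <<'E'
from h import *
grab('scene');grab('side');w=grab('wrist')[0]
s=observe();print(s['tool_pos'],s['tool_rot'],s['time'])
a=cv2.imread('pics/_scene.png')[90:350,130:390];b=cv2.imread('pics/_side.png')[100:384,200:484]
t=np.hstack([cv2.resize(a,(400,400),interpolation=cv2.INTER_CUBIC),cv2.resize(b,(400,400),interpolation=cv2.INTER_CUBIC)])
cv2.imwrite('pics/a3.png',t)
cv2.imwrite('pics/a4.png',w[:,:,::-1])
E
```

```text
[5.24902504e-01 3.87632156e-05 2.51513405e-01] [-1.67603865  1.57037004  3.03636744] 0.3invalid input at $[0]: expected keys fingers, tx, ty, tz, roll
```

View pics/a4.png

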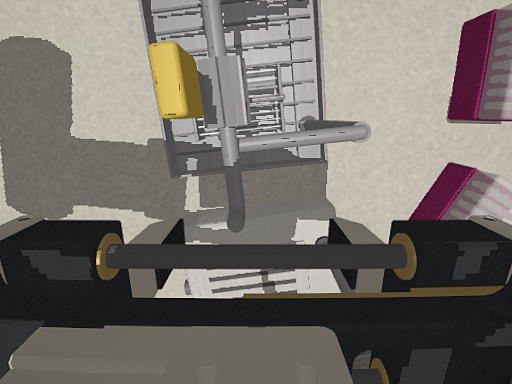

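The picture is still from the start pose, because the call was refused for missing keys. It shows the yellow grip at (175,80), the saddle at (222,90) and the drain rail end at (236,225).

```bash
python3 -m crank '[{"fingers":1,"tx":-1.5,"ty":0,"tz":0,"roll":0},{"fingers":1,"tx":-3,"ty":0,"tz":0,"roll":0},{"fingers":1,"tx":-3.5,"ty":0,"tz":1.2,"roll":0},{"fingers":1,"tx":-3.5,"ty":0,"tz":2.5,"roll":0},{"fingers":1,"tx":-3.5,"ty":0,"tz":3.8,"roll":0},{"fingers":1,"tx":-3.5,"ty":0,"tz":5,"roll":0},{"fingers":1,"tx":-3.5,"ty":0,"tz":5.5,"roll":0},{"fingers":1,"tx":-3.5,"ty":0,"tz":5.5,"roll":0}]' 20
python3 - <<'E'
from h import *
grab('scene');grab('side');w=grab('wrist')[0]
s=observe();print(s['tool_pos'],s['tool_rot'],s['time'])
a=cv2.imread('pics/_scene.png')[90:350,130:390]
t=np.hstack([cv2.resize(a,(384,384),interpolation=cv2.INTER_CUBIC),cv2.resize(w[:,:,::-1],(410,384))])
cv2.imwrite('pics/a5.png',t)
E
```

```text
time: 1.3
tool_pos: [0.5249, -0.2206, 0.3912]
tool_rot: [-2.497, 1.57, 2.214]
contact_force: [0.2, 0.3, 0.3]
opening: 0.092
[ 0.52520082 -0.21842495  0.39199236] [2.45191133 1.5701965  0.88271059] 1.45
```

View pics/a5.png

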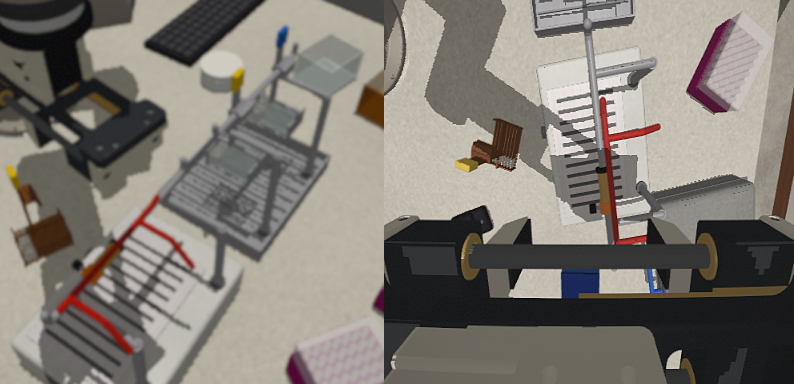

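The scene view (left) confirms the target: yellow grip at (237,78) on the drain rail, blue at (283,35) farther on, and the brown decoy at (15,175) on the table. In the wrist view (right), the dryer rail runs from its upturn (588,25) past the keeper tip (602,100) to the bumper (602,170) and collar (606,205). Next I'll extract the geometry.

Run:
```python
from h import *
for n in('wrist','scene'):
    im,W=cloud(n);h=cv2.cvtColor(im,cv2.COLOR_RGB2HSV).astype(int);H,S,V=h[...,0],h[...,1],h[...,2]
    X,Y,Z=W[...,0],W[...,1],W[...,2]
    base=(X>.42)&(X<.62)
    def rep(name,m):
        p=W[m]
        if len(p)>2:print(n,name,len(p),'med',np.median(p,0).round(4),'lo',np.percentile(p,2,0).round(4),'hi',np.percentile(p,98,0).round(4))
    rep('yellow',base&(Z>.2)&(H>21)&(H<32)&(S>120)&(V>80))
    rep('blue',base&(Z>.2)&(H>100)&(H<125)&(S>170)&(Y>.05))
    rep('orange',base&(Z>.2)&(H>9)&(H<18)&(S>200)&(V>110)&(Y<0))
    red=((H<5)|(H>175))&(S>150)&base&(Z>.225)
    for y in np.arange(-.34,.22,.02):
        m=base&(abs(Y-y)<.01)&(Z>.215)&(Z<.275)
        g=m&(S<70)&(Z<.262); r=red&m
        f=lambda q:(q.sum(),*np.nanmedian(W[q],0)[[0,2]].round(4),*np.nanpercentile(X[q],[10,90]).round(4)) if q.sum()>2 else None
        print(round(y,2),'grey',f(g),'red',f(r))
```

```text
wrist orange 3 med [ 0.5459 -0.2545  0.2332] lo [ 0.5448 -0.2545  0.2331] hi [ 0.5469 -0.2537  0.2353]
-0.34 grey None red None
-0.32 grey (np.int64(12), np.float64(0.5611), np.float64(0.2495), np.float64(0.5589), np.float64(0.5636)) red None
-0.3 grey (np.int64(41), np.float64(0.5576), np.float64(0.2295), np.float64(0.5533), np.float64(0.5614)) red None
-0.28 grey (np.int64(134), np.float64(0.5551), np.float64(0.2294), np.float64(0.5513), np.float64(0.56)) red (np.int64(280), np.float64(0.5799), np.float64(0.2449), np.float64(0.5625), np.float64(0.6014))
-0.26 grey (np.int64(137), np.float64(0.55), np.float64(0.2297), np.float64(0.5286), np.float64(0.5567)) red (np.int64(103), np.float64(0.5606), np.float64(0.2449), np.float64(0.5576), np.float64(0.5634))
-0.24 grey (np.int64(58), np.float64(0.5315), np.float64(0.2282), np.float64(0.5263), np.float64(0.5395)) red (np.int64(105), np.float64(0.5579), np.float64(0.245), np.float64(0.5548), np.float64(0.5604))
-0.22 grey (np.int64(10), np.float64(0.5383), np.float64(0.2265), np.float64(0.5366), np.float64(0.5389)) red (np.int64(111), np
[... 5217 characters left out ...]
4(0.5165)) red None
0.12 grey (np.int64(29), np.float64(0.5039), np.float64(0.2308), np.float64(0.5001), np.float64(0.5059)) red None
0.14 grey (np.int64(27), np.float64(0.5015), np.float64(0.2304), np.float64(0.4985), np.float64(0.5042)) red None
0.16 grey (np.int64(28), np.float64(0.4993), np.float64(0.2302), np.float64(0.4941), np.float64(0.502)) red None
0.18 grey (np.int64(23), np.float64(0.4964), np.float64(0.23), np.float64(0.4906), np.float64(0.4996)) red None
0.2 grey (np.int64(109), np.float64(0.4929), np.float64(0.2323), np.float64(0.4821), np.float64(0.5042)) red None
0.22 grey (np.int64(90), np.float64(0.4939), np.float64(0.2343), np.float64(0.4826), np.float64(0.5031)) red None
```

```bash
python3 -m crank '[{"fingers":1,"tx":0,"ty":0,"tz":-1.2,"roll":-0.65},{"fingers":1,"tx":0,"ty":-0.3,"tz":-2.5,"roll":-0.65},{"fingers":1,"tx":0,"ty":-0.5,"tz":-3.8,"roll":-0.65},{"fingers":1,"tx":0,"ty":-0.6,"tz":-5,"roll":-0.65},{"fingers":1,"tx":0.5,"ty":-0.6,"tz":-6,"roll":-0.65},{"fingers":1,"tx":0.5,"ty":-0.6,"tz":-6.25,"roll":-0.65},{"fingers":1,"tx":0.5,"ty":-0.6,"tz":-6.25,"roll":-0.65},{"fingers":1,"tx":0.5,"ty":-0.6,"tz":-6.25,"roll":-0.65}]'
python3 - <<'E'
from h import *
w=grab('wrist')[0];s=observe();print(s['tool_pos'],R.from_euler('xyz',s['tool_rot']).as_matrix().round(3),s['time'],s['contact_force'])
cv2.imwrite('pics/a6.png',w[:,:,::-1])
im,W=cloud('wrist');h=cv2.cvtColor(im,cv2.COLOR_RGB2HSV).astype(int);H,S,V=h[...,0],h[...,1],h[...,2]
X,Y,Z=W[...,0],W[...,1],W[...,2]
yl=(H>21)&(H<32)&(S>120)&(V>80)&(X>.45)&(X<.55)&(Z>.25)
top=yl&(Z>.2895);p=W[top];print('top',len(p),p.mean(0),p.min(0),p.max(0)); print(cv2.minAreaRect((p[:,:2]*1000).astype(np.float32)))
for y in np.arange(-.08,.24,.01):
    m=(X>.47)&(X<.54)&(abs(Y-y)<.005)&(Z>.222)&(Z<.262)&~yl&(S<80)
    if m.sum()>5: print(round(y,2),m.sum(),np.median(W[m],0)[[0,2]].round(4),np.percentile(X[m],[5,95]).round(4), np.percentile(Z[m],[95]).round(4))
E
```

```text
time: 2.45
tool_pos: [0.5013, 0.0293, 0.3724]
tool_rot: [1.051, 1.569, -0.407]
contact_force: [-1.1, 0.1, 0.2]
opening: 0.0919
[0.50127121 0.02904129 0.37223605] [[ 0.001  0.994  0.112]
 [-0.     0.112 -0.994]
 [-1.     0.001  0.001]] 2.5 [-0.8967123  -0.59367796  0.0895991 ]
top 355 [0.49570736 0.08312438 0.29183723] [0.49026145 0.07128187 0.28951535] [0.50124378 0.09496379 0.29399314]
((495.6133117675781, 83.04248809814453), (8.785991668701172, 23.4114990234375), 6.693892002105713)
-0.08 36 [0.5252 0.2294] [0.521  0.5293] [0.2308]
-0.06 57 [0.5223 0.2486] [0.5182 0.5262] [0.2508]
0.01 37 [0.5125 0.2491] [0.5083 0.5168] [0.2502]
0.02 137 [0.5119 0.2346] [0.508  0.5165] [0.2498]
0.03 82 [0.5109 0.2292] [0.5067 0.5154] [0.2307]
0.04 86 [0.5099 0.2292] [0.5055 0.5141] [0.2307]
0.05 87 [0.5085 0.2294] [0.5044 0.513 ] [0.2308]
0.06 93 [0.508  0.2291] [0.5034 0.5126] [0.2309]
0.07 132 [0.5106 0.2329] [0.5044 0.5178] [0.2347]
0.08 145 [0.5101 0.2328] [0.5035 0.5167] [0.2347]
0.09 166 [0.5087 0.2327] [0.5    0.5161] [0.2346]
0.1 198 [0.5043 0.2319] [0.4939 0.5148] [0.2343]
0.11 106 [0.5027 0.2292] [0.4983 0.5073] [0.2306]
0.12 106 [0.5015 0.2292] [0.4972 0.5059] [0.2307]
0.13 111 [0.5003 0.2291] [0.496  0.5047] [0.2307]
0.14 113 [0.4991 0.2294] [0.4949 0.5039] [0.2311]
0.15 126 [0.4981 0.229 ] [0.4937 0.5031] [0.2307]
0.16 125 [0.4972 0.2291] [0.4926 0.5019] [0.2307]
0.17 119 [0.4963 0.2292] [0.4921 0.5006] [0.2307]
0.18 124 [0.4952 0.2292] [0.4911 0.4997] [0.2305]
0.19 153 [0.4936 0.2289] [0.4836 0.499 ] [0.2308]
0.2 307 [0.494  0.2317] [0.4823 0.5044] [0.2344]
```

View pics/a6.png

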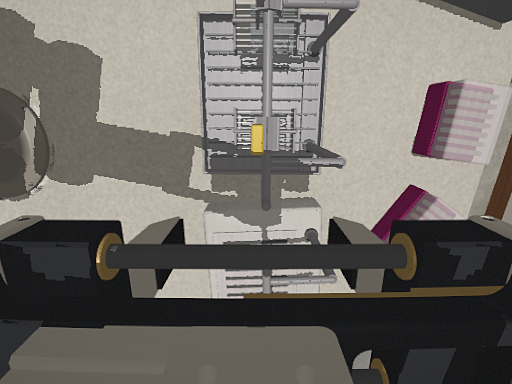

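The wrist view from above the drain stand shows the yellow grip top at (257,138), its saddle on the rail beside it at (270,130), and the rail end at (266,205). Now descending onto the grip.

```bash
python3 -m crank '[{"fingers":1,"tx":0,"ty":0,"tz":-0.7,"roll":0},{"fingers":1,"tx":0.5,"ty":0.01,"tz":-1.35,"roll":0},{"fingers":0.2,"tx":1.1,"ty":0.01,"tz":-1.35,"roll":0},{"fingers":-0.2,"tx":1.6,"ty":0.01,"tz":-1.35,"roll":0},{"fingers":-0.4,"tx":1.9,"ty":0.01,"tz":-1.35,"roll":0},{"fingers":-0.4,"tx":2.1,"ty":0.01,"tz":-1.35,"roll":0},{"fingers":-0.4,"tx":2.2,"ty":0.01,"tz":-1.35,"roll":0},{"fingers":-0.4,"tx":2.2,"ty":0.01,"tz":-1.35,"roll":0}]' 20
python3 -c "
from h import *
w=grab('wrist')[0];im,W=cloud('wrist');h=cv2.cvtColor(im,cv2.COLOR_RGB2HSV).astype(int)
m=(h[...,0]>21)&(h[...,0]<32)&(h[...,1]>120)&(h[...,2]>80)&(W[...,2]>.25)&(W[...,0]<.55);p=W[m];print(len(p))
if len(p):print(p.mean(0),p.min(0),p.max(0))
s=observe();print(s['tool_pos'],s['contact_force'],s['opening'])
"
```

```text
time: 3.5
tool_pos: [0.4955, 0.0836, 0.284]
tool_rot: [1.455, 1.57, -0.002]
contact_force: [0.6, -0.3, -0.5]
opening: 0.0364
554
[0.49519949 0.08948262 0.28516973] [0.49017079 0.07168633 0.2592371 ] [0.50160309 0.10798901 0.34210389]
[0.49552895 0.08364314 0.28414559] [-0.38138401 -0.11428012  0.32271719] 0.032652530784212506
```

```bash
python3 -m crank '[{"fingers":-0.6,"tx":0,"ty":0,"tz":0,"roll":0},{"fingers":-0.75,"tx":0,"ty":0,"tz":0,"roll":0},{"fingers":-1,"tx":0,"ty":0,"tz":0,"roll":0},{"fingers":-1,"tx":0,"ty":0,"tz":0,"roll":0},{"fingers":-1,"tx":0,"ty":0,"tz":0,"roll":0},{"fingers":-1,"tx":0,"ty":0,"tz":0,"roll":0},{"fingers":-1,"tx":0,"ty":0,"tz":0,"roll":0},{"fingers":-1,"tx":0,"ty":0,"tz":0,"roll":0}]' 25
```

```text
time: 4.55
tool_pos: [0.4956, 0.0838, 0.2839]
tool_rot: [1.534, 1.57, 0.076]
contact_force: [2.4, 0.7, 2.8]
opening: 0.0099
```

```bash
python3 -m crank '[{"fingers":-1,"tx":-0.1,"ty":0,"tz":0,"roll":0},{"fingers":-1,"tx":-0.3,"ty":0,"tz":0,"roll":0},{"fingers":-1,"tx":-0.5,"ty":0,"tz":0,"roll":0},{"fingers":-1,"tx":-0.7,"ty":0,"tz":0,"roll":0},{"fingers":-1,"tx":-0.9,"ty":0,"tz":0,"roll":0},{"fingers":-1,"tx":-1.03,"ty":0,"tz":0,"roll":0},{"fingers":-1,"tx":-1.08,"ty":0,"tz":0,"roll":0},{"fingers":-1,"tx":-1.08,"ty":0,"tz":0,"roll":0}]'
python3 - <<'E'
from h import *
w=grab('wrist')[0];grab('side')
s=observe();print(s['tool_pos'],s['contact_force'],s['torque'],s['time'])
b=cv2.imread('pics/_side.png')[120:320,200:400]
cv2.imwrite('pics/a7.png',np.hstack([cv2.resize(b,(384,384),interpolation=cv2.INTER_CUBIC),cv2.resize(w[:,:,::-1],(410,384))]))
E
```

```text
time: 5.55
tool_pos: [0.4952, 0.0837, 0.3269]
tool_rot: [-1.696, 1.571, 3.13]
contact_force: [-0.3, -0.0, -3.8]
opening: 0.0098
[0.49516894 0.08371268 0.32664961] [-0.32922882  0.40959705 -3.31659185] [ 0.01979283  0.01342719 -0.00834081] 5.65
```

View pics/a7.png

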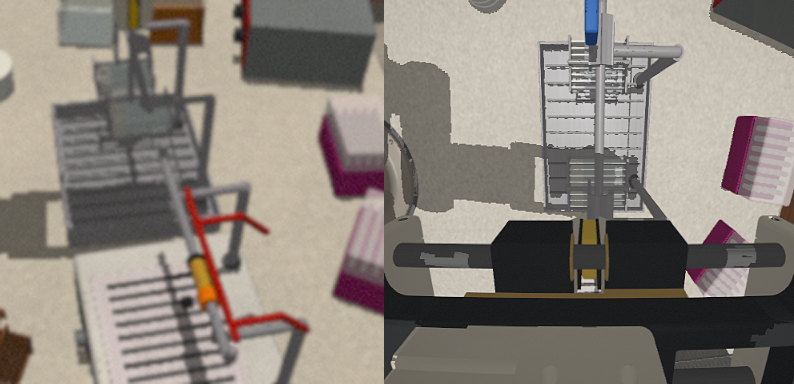

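Lifted: the side view shows the carrier raised, and the wrist view shows the grip held squarely between the pads with blue undisturbed. Next, pin down the landing window along y from the saved scene cloud.

Run:
```python
from h import *
s=observe();print(R.from_euler('xyz',s['tool_rot']).as_matrix().round(3)[:2])
for n in('scene','side'):
    im,W=cloud(n);h=cv2.cvtColor(im,cv2.COLOR_RGB2HSV).astype(int);H,S,V=h[...,0],h[...,1],h[...,2]
    X,Y,Z=W[...,0],W[...,1],W[...,2]
    L=.5252-.15*(Y+.08)
    m=(abs(X-L)<.012)&(Z>.236)&(Z<.256)&(Y>-.075)&(Y<-.035)&(S<90);print(n,'dry upturn y',np.percentile(Y[m],[0,5,50,95,100]).round(4) if m.any() else 0,m.sum())
    m=(abs(X-L)<.012)&(Z>.236)&(Z<.256)&(Y>-.03)&(Y<.03)&(S<90);print('drain upturn y',np.percentile(Y[m],[0,5,50,95,100]).round(4) if m.any() else 0,m.sum())
    m=(abs(X-L-.008)<.009)&(Z>.236)&(Z<.27)&((H<5)|(H>175))&(S>150);print('red y',np.percentile(Y[m],[0,2,98,100]).round(4))
    m=(abs(X-L)<.015)&(Z>.21)&(H>9)&(H<19)&(S>190)&(V>90)&(Y<-.1);print('orange y',np.percentile(Y[m],[0,5,50,95,100]).round(4))
    for y in np.arange(-.27,-.15,.006):
        m=(abs(X-L)<.014)&(Z>.226)&(abs(Y-y)<.003)&~(((H<5)|(H>175))&(S>150))
        if m.sum():print(round(y,3),m.sum(),'rgb',np.median(im[m],0),'zmax',np.percentile(Z[m],90).round(4))
```

```text
[[-0.001  0.994  0.113]
 [-0.     0.113 -0.994]]
scene dry upturn y [-0.0673 -0.0671 -0.0647 -0.0593 -0.0583] 36
drain upturn y [0.0074 0.0091 0.0121 0.0172 0.0177] 35
red y [-0.3046 -0.3023 -0.1364 -0.1328]
orange y [-0.258  -0.2552 -0.2455 -0.2144 -0.2085]
-0.27 7 rgb [88. 53. 53.] zmax 0.2456
-0.264 9 rgb [91. 63. 62.] zmax 0.245
-0.258 384 rgb [72. 67. 60.] zmax 0.642
-0.252 1326 rgb [72. 68. 61.] zmax 0.6391
-0.246 1341 rgb [72. 68. 61.] zmax 0.6412
-0.24 1297 rgb [72. 68. 61.] zmax 0.6425
-0.234 936 rgb [71. 67. 60.] zmax 0.6443
-0.228 503 rgb [66. 57. 40.] zmax 0.6446
-0.222 338 rgb [29. 27. 26.] zmax 0.6446
-0.216 295 rgb [25. 26. 25.] zmax 0.6446
-0.21 266 rgb [22. 23. 19.] zmax 0.6443
-0.204 356 rgb [70.  63.5 42.5] zmax 0.5453
-0.198 271 rgb [68. 64. 58.] zmax 0.6209
-0.192 107 rgb [67. 63. 56.] zmax 0.629
-0.186 31 rgb [64. 54. 50.] zmax 0.5787
-0.18 11 rgb [148. 121. 116.] zmax 0.2478
-0.174 12 rgb [161.5 116.5 111. ] zmax 0.2467
-0.168 6 rgb [162.5 111.5 106.5] zmax 0.2461
-0.162 6 rgb [164.  118.5 113. ] zmax 0.2466
-0.156 9 rgb [159. 110. 103.] zmax 0.2475
-0.15 10 rg
[... 469 characters left out ...]
0.24 25 rgb [179. 110.  19.] zmax 0.2443
-0.234 31 rgb [154. 115.  41.] zmax 0.2433
-0.228 32 rgb [160.5 117.   41. ] zmax 0.2451
-0.222 31 rgb [167. 124.  41.] zmax 0.2443
-0.216 30 rgb [165. 120.  43.] zmax 0.2431
-0.21 29 rgb [156. 107.  42.] zmax 0.2441
-0.204 33 rgb [105.  81.  71.] zmax 0.2429
-0.198 12 rgb [154.5 112.  110.5] zmax 0.2456
-0.192 19 rgb [149. 128. 126.] zmax 0.2445
-0.186 18 rgb [140.  134.5 133. ] zmax 0.2353
-0.18 11 rgb [131. 127. 127.] zmax 0.2429
-0.174 13 rgb [132. 127. 128.] zmax 0.2302
-0.168 15 rgb [124. 120. 123.] zmax 0.2314
-0.162 16 rgb [125.5 119.  119.5] zmax 0.2417
-0.156 14 rgb [121.5 116.5 119.5] zmax 0.2392
-0.15 10 rgb [128.  125.5 126. ] zmax 0.2328
```

```bash
python3 -m crank '[{"fingers":-1,"tx":0,"ty":0,"tz":0.2,"roll":0},{"fingers":-1,"tx":0,"ty":0,"tz":0.6,"roll":0},{"fingers":-1,"tx":0,"ty":0,"tz":1.0,"roll":0},{"fingers":-1,"tx":0,"ty":0,"tz":1.4,"roll":0},{"fingers":-1,"tx":0,"ty":0,"tz":1.8,"roll":0},{"fingers":-1,"tx":0,"ty":0,"tz":2.2,"roll":0},{"fingers":-1,"tx":0,"ty":0,"tz":2.6,"roll":-0.1},{"fingers":-1,"tx":0,"ty":0,"tz":2.8,"roll":-0.22}]'
```

```text
time: 6.65
tool_pos: [0.5081, -0.0288, 0.3269]
tool_rot: [0.825, 1.571, -0.594]
contact_force: [-0.4, 0.4, -3.2]
opening: 0.0099
```

```bash
python3 -m crank '[{"fingers":-1,"tx":0,"ty":-0.02,"tz":0.2,"roll":0},{"fingers":-1,"tx":0,"ty":-0.02,"tz":0.5,"roll":0},{"fingers":-1,"tx":0,"ty":-0.02,"tz":0.8,"roll":0},{"fingers":-1,"tx":0,"ty":-0.02,"tz":1.1,"roll":0},{"fingers":-1,"tx":0,"ty":-0.02,"tz":1.4,"roll":0},{"fingers":-1,"tx":0,"ty":-0.02,"tz":1.65,"roll":0},{"fingers":-1,"tx":0,"ty":-0.02,"tz":1.8,"roll":0},{"fingers":-1,"tx":0,"ty":-0.02,"tz":1.8,"roll":0}]'
python3 - <<'E'
from h import *
w=grab('wrist')[0];grab('side');grab('scene')
s=observe();M=R.from_euler('xyz',s['tool_rot']).as_matrix();p=s['tool_pos'];sd=p+M[:,1]*.01;print(p,M.round(3)[:2],'saddle',sd,'rail err',sd[0]-(.5252-.15*(sd[1]+.08)),s['contact_force'])
im,W=cloud('wrist');X,Y,Z=W[...,0],W[...,1],W[...,2]
for y in np.arange(-.08,.0,.01):
    m=(X>.47)&(X<.56)&(abs(Y-y)<.005)&(Z>.222)&(Z<.30)
    if m.sum()>5: print(round(y,2),m.sum(),np.median(W[m],0)[[0,2]].round(4),np.percentile(X[m],[5,95]).round(4))
b=cv2.imread('pics/_side.png')[140:300,230:390];a=cv2.imread('pics/_scene.png')[120:280,190:350]
cv2.imwrite('pics/a8.png',np.hstack([cv2.resize(q,(400,400),interpolation=cv2.INTER_CUBIC) for q in(b,a)]))
E
```

```text
time: 7.65
tool_pos: [0.5181, -0.0992, 0.3269]
tool_rot: [3.077, 1.571, 1.658]
contact_force: [0.1, 0.5, -3.6]
opening: 0.0097
[ 0.51801368 -0.09854118  0.32694529] [[ 0.     0.988  0.152]
 [ 0.     0.152 -0.988]] saddle [ 0.52789817 -0.09702566  0.32694564] rail err 0.0001443215577288104 [-0.10988808  0.65010923 -2.70593059]
-0.08 398 [0.5263 0.2722] [0.5151 0.5366]
-0.07 89 [0.5231 0.2298] [0.5189 0.528 ]
-0.06 121 [0.5222 0.2484] [0.5181 0.5266]
```

View pics/a8.png

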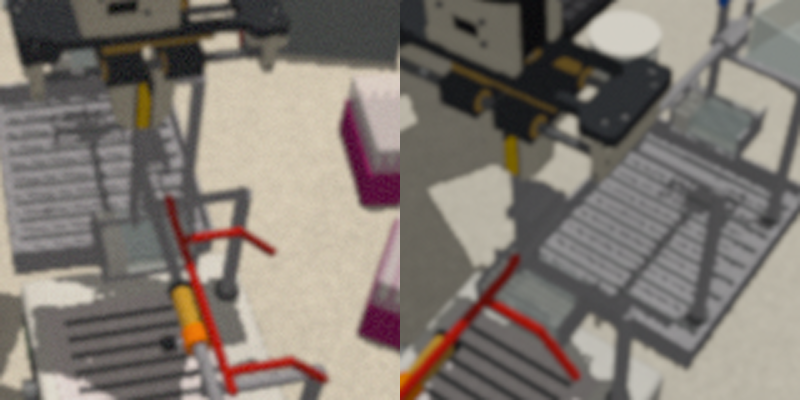

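The pictures show the carrier hanging free above the open stretch of the dryer rail, between the upturn and the keeper tip (side crop (170,200)). It is within 1 mm of the rail laterally. Lowering.

```bash
python3 -m crank '[{"fingers":-1,"tx":0.1,"ty":0,"tz":0,"roll":0},{"fingers":-1,"tx":0.3,"ty":0,"tz":0,"roll":0},{"fingers":-1,"tx":0.5,"ty":0,"tz":0,"roll":0},{"fingers":-1,"tx":0.7,"ty":0,"tz":0,"roll":0},{"fingers":-1,"tx":0.85,"ty":0,"tz":0,"roll":0},{"fingers":-1,"tx":0.95,"ty":0,"tz":0,"roll":0},{"fingers":-1,"tx":1.0,"ty":0,"tz":0,"roll":0},{"fingers":-1,"tx":1.0,"ty":0,"tz":0,"roll":0}]'
```

```text
time: 8.8
tool_pos: [0.5181, -0.0989, 0.287]
tool_rot: [1.28, 1.571, -0.139]
contact_force: [-0.1, -0.7, -2.5]
opening: 0.0097
```

```bash
python3 -m crank '[{"fingers":-1,"tx":0.015,"ty":0,"tz":0,"roll":0},{"fingers":-1,"tx":0.025,"ty":0,"tz":0,"roll":0},{"fingers":-1,"tx":0.035,"ty":0,"tz":0,"roll":0},{"fingers":-1,"tx":0.045,"ty":0,"tz":0,"roll":0},{"fingers":-1,"tx":0.05,"ty":0,"tz":0,"roll":0},{"fingers":-1,"tx":0.05,"ty":0,"tz":0,"roll":0},{"fingers":-1,"tx":0.05,"ty":0,"tz":0,"roll":0},{"fingers":-1,"tx":0.05,"ty":0,"tz":0,"roll":0}]'; python3 -c "
from h import *
for i in range(4):
  read_camera('wrist');s=observe();print(s['tool_pos'],s['contact_force'])"
```

```text
time: 9.8
tool_pos: [0.5181, -0.0989, 0.285]
tool_rot: [1.209, 1.571, -0.21]
contact_force: [0.8, -0.2, -2.5]
opening: 0.0097
[ 0.51807696 -0.0988418   0.28495772] [-0.73550025  0.47035446 -3.67322245]
[ 0.51808418 -0.09885393  0.28493042] [-0.06846958  1.28049747 -4.42284095]
[ 0.51808046 -0.09887294  0.28493803] [-0.39935974  0.41686357 -2.57076146]
[ 0.51808247 -0.09884564  0.28492067] [-2.32793861e-03  5.45208867e-01 -3.98715729e+00]
```

```bash
python3 -m crank '[{"fingers":-1,"tx":0.005,"ty":0,"tz":0,"roll":0},{"fingers":-1,"tx":0.01,"ty":0,"tz":0,"roll":0},{"fingers":-1,"tx":0.015,"ty":0,"tz":0,"roll":0},{"fingers":-1,"tx":0.02,"ty":0,"tz":0,"roll":0},{"fingers":-1,"tx":0.025,"ty":0,"tz":0,"roll":0},{"fingers":-1,"tx":0.025,"ty":0,"tz":0,"roll":0},{"fingers":-1,"tx":0.025,"ty":0,"tz":0,"roll":0},{"fingers":-1,"tx":0.025,"ty":0,"tz":0,"roll":0}]'; python3 -c "
from h import *
for i in range(4):
  read_camera('wrist');s=observe();print(s['tool_pos'],s['contact_force'])"
```

```text
time: 11.0
tool_pos: [0.5181, -0.0989, 0.2841]
tool_rot: [1.105, 1.57, -0.313]
contact_force: [0.1, 0.4, -1.0]
opening: 0.0101
[ 0.5181105  -0.09887627  0.28409157] [-0.6979682  -0.22785791 -0.7084132 ]
[ 0.51811984 -0.09886648  0.28408493] [-1.24918037  0.27829103 -0.28617106]
[ 0.51810007 -0.09886537  0.28407569] [-0.00695097  0.27764501 -0.42836846]
[ 0.51809823 -0.09886447  0.28409509] [-0.53558636 -0.33404076 -0.5993288 ]
```

The carrier now rests on the rail (the wrist carries about 0.5 N of 3.5 N). Sliding under the keeper.

```bash
python3 -m crank '[{"fingers":-1,"tx":0,"ty":0,"tz":0.1,"roll":0},{"fingers":-1,"tx":0,"ty":0,"tz":0.25,"roll":0},{"fingers":-1,"tx":0,"ty":0,"tz":0.4,"roll":0},{"fingers":-1,"tx":0,"ty":0,"tz":0.55,"roll":0},{"fingers":-1,"tx":0,"ty":0,"tz":0.7,"roll":0},{"fingers":-1,"tx":0,"ty":0,"tz":0.85,"roll":0},{"fingers":-1,"tx":0,"ty":0,"tz":0.95,"roll":0},{"fingers":-1,"tx":0,"ty":0,"tz":1.0,"roll":0}]'
```

```text
time: 12.2
tool_pos: [0.5242, -0.1386, 0.284]
tool_rot: [1.741, 1.57, 0.322]
contact_force: [1.1, 2.7, 0.9]
opening: 0.0095
```

```bash
python3 -m crank '[{"fingers":-1,"tx":0,"ty":0,"tz":0.1,"roll":0},{"fingers":-1,"tx":0,"ty":0,"tz":0.2,"roll":0},{"fingers":-1,"tx":0,"ty":0,"tz":0.3,"roll":0},{"fingers":-1,"tx":0,"ty":0,"tz":0.4,"roll":0},{"fingers":-1,"tx":0,"ty":0,"tz":0.5,"roll":0},{"fingers":-1,"tx":0,"ty":0,"tz":0.6,"roll":0},{"fingers":-1,"tx":0,"ty":0,"tz":0.65,"roll":0},{"fingers":-1,"tx":0,"ty":0,"tz":0.65,"roll":0}]';  python3 -c "
from h import *
for i in range(3):
  read_camera('wrist');s=observe();print(s['tool_pos'],s['contact_force'],s['torque'])"
```

```text
time: 13.2
tool_pos: [0.5281, -0.1644, 0.284]
tool_rot: [0.476, 1.57, -0.943]
contact_force: [1.5, 2.2, 1.6]
opening: 0.0099
[ 0.52815214 -0.16441218  0.2840012 ] [1.63075725 1.89902506 0.61750655] [ 0.34462571 -0.38185252  0.03260027]
[ 0.52816436 -0.1643974   0.28402527] [2.11366699 2.09787047 0.99342547] [ 0.2859932  -0.35856289 -0.02325666]
[ 0.52815174 -0.16437526  0.28401182] [1.39095376 1.5717895  1.19460024] [ 0.23038457 -0.4535508   0.07118242]
```

```bash
python3 -m crank '[{"fingers":-1,"tx":-0.005,"ty":0.01,"tz":0.03,"roll":0},{"fingers":-1,"tx":-0.01,"ty":0.02,"tz":0.06,"roll":0},{"fingers":-1,"tx":-0.01,"ty":0.02,"tz":0.09,"roll":0},{"fingers":-1,"tx":-0.01,"ty":0.02,"tz":0.12,"roll":0},{"fingers":-1,"tx":-0.01,"ty":0.02,"tz":0.15,"roll":0},{"fingers":-1,"tx":-0.01,"ty":0.02,"tz":0.18,"roll":0},{"fingers":-1,"tx":-0.01,"ty":0.02,"tz":0.21,"roll":0},{"fingers":-1,"tx":-0.01,"ty":0.02,"tz":0.24,"roll":0}]';  python3 -c "
from h import *
for i in range(3):
  read_camera('wrist');s=observe();print(s['tool_pos'],s['contact_force'],s['torque'])"
```

```text
time: 14.35
tool_pos: [0.5303, -0.1737, 0.2842]
tool_rot: [0.182, 1.571, -1.237]
contact_force: [0.4, 0.4, -2.6]
opening: 0.0101
[ 0.53037385 -0.17382249  0.28424233] [-0.1826473   0.36572577 -1.76169779] [ 0.09727691  0.04064912 -0.01588251]
[ 0.53036801 -0.17378131  0.28421767] [ 0.04551937  0.57263307 -3.47782005] [0.02067069 0.04719007 0.01514004]
[ 0.53037899 -0.1737096   0.28425621] [ 0.45801815 -0.54355952 -3.94211282] [ 0.01192372  0.09400591 -0.05287616]
```

```bash
python3 -m crank '[{"fingers":-1,"tx":0,"ty":0,"tz":0.02,"roll":0},{"fingers":-1,"tx":0,"ty":0,"tz":0.04,"roll":0},{"fingers":-1,"tx":0,"ty":0,"tz":0.06,"roll":0},{"fingers":-1,"tx":0,"ty":0,"tz":0.08,"roll":0},{"fingers":-1,"tx":0,"ty":0,"tz":0.1,"roll":0},{"fingers":-1,"tx":0,"ty":0,"tz":0.12,"roll":0},{"fingers":-1,"tx":0,"ty":0,"tz":0.14,"roll":0},{"fingers":-1,"tx":0,"ty":0,"tz":0.15,"roll":0}]';  python3 -c "
from h import *
for i in range(3):
  read_camera('wrist');s=observe();print(s['tool_pos'],s['contact_force'],s['torque'])"
```

```text
time: 15.5
tool_pos: [0.5312, -0.1795, 0.2843]
tool_rot: [1.053, 1.571, -0.366]
contact_force: [0.4, -0.8, -3.0]
opening: 0.0098
[ 0.53124678 -0.17948144  0.28435605] [ 0.43248114  0.04557769 -3.90020865] [-0.00762303  0.01154669 -0.00395188]
[ 0.53121407 -0.17944336  0.28432419] [ 0.19143772 -0.19716275 -3.22228912] [-0.02444568  0.02973983 -0.01194368]
[ 0.53120124 -0.17939278  0.28432948] [ 0.70282437 -1.03088857 -3.51035507] [-0.0054818   0.03138558 -0.01819715]
```

```bash
python3 -m crank '[{"fingers":-1,"tx":0,"ty":0,"tz":0.015,"roll":0},{"fingers":-1,"tx":0,"ty":0,"tz":0.03,"roll":0},{"fingers":-1,"tx":0,"ty":0,"tz":0.045,"roll":0},{"fingers":-1,"tx":0,"ty":0,"tz":0.06,"roll":0},{"fingers":-1,"tx":0,"ty":0,"tz":0.075,"roll":0},{"fingers":-1,"tx":0,"ty":0,"tz":0.075,"roll":0},{"fingers":-1,"tx":0,"ty":0,"tz":0.075,"roll":0},{"fingers":-1,"tx":0,"ty":0,"tz":0.075,"roll":0}]';  python3 -c "
from h import *
for i in range(4):
  read_camera('wrist');s=observe();print(s['tool_pos'],s['contact_force'],s['torque'])"
```

```text
time: 16.65
tool_pos: [0.5317, -0.1823, 0.2844]
tool_rot: [1.342, 1.571, -0.077]
contact_force: [0.3, -0.2, -3.6]
opening: 0.01
[ 0.53168315 -0.18235599  0.28436155] [ 0.2663837  0.6115297 -2.7945845] [0.0569761  0.05748109 0.04325495]
[ 0.53167423 -0.18235709  0.2843708 ] [ 0.56440796  0.23736846 -2.94392865] [0.05809219 0.0437201  0.00140397]
[ 0.53166604 -0.18232174  0.28435962] [-0.4844575   0.90403311 -2.56187931] [-0.02538225  0.04560271 -0.05032737]
[ 0.53165824 -0.18235741  0.28433591] [ 0.08860244 -0.59749351 -2.52628247] [ 0.02098818  0.01912548 -0.02494413]
```

```bash
python3 -m crank '[{"fingers":-1,"tx":0,"ty":0,"tz":0.015,"roll":0},{"fingers":-1,"tx":0,"ty":0,"tz":0.03,"roll":0},{"fingers":-1,"tx":0,"ty":0,"tz":0.04,"roll":0},{"fingers":-1,"tx":0,"ty":0,"tz":0.05,"roll":0},{"fingers":-1,"tx":0,"ty":0,"tz":0.05,"roll":0},{"fingers":-1,"tx":0,"ty":0,"tz":0.05,"roll":0},{"fingers":-1,"tx":0,"ty":0,"tz":0.05,"roll":0},{"fingers":-1,"tx":0,"ty":0,"tz":0.05,"roll":0}]';  python3 -c "
from h import *
for i in range(4):
  read_camera('wrist');s=observe();print(s['tool_pos'],s['contact_force'],s['torque'])"
```

```text
time: 17.85
tool_pos: [0.532, -0.1843, 0.2843]
tool_rot: [2.237, 1.571, 0.818]
contact_force: [-0.8, 1.9, -2.9]
opening: 0.0098
[ 0.53194954 -0.18430361  0.28432048] [-0.05604805  1.25223442 -2.86531986] [0.29453799 0.04403383 0.02066185]
[ 0.53195482 -0.18427383  0.28433558] [ 0.05456088  0.51434975 -2.56978685] [0.27145682 0.09359831 0.0533664 ]
[ 0.53195656 -0.18432366  0.28433458] [-0.82273082  1.87718649 -3.36021976] [0.27633687 0.10156222 0.05226462]
[ 0.53195968 -0.18430781  0.28436763] [-0.17444124  0.93635031 -3.78322172] [0.26319985 0.12884514 0.01545289]
```

The bumper is felt: fy is about +1.3 N with a clear moment step (0.02 to 0.28 N m). Now setting the weight back on the rail.

```bash
python3 -m crank '[{"fingers":-1,"tx":0.003,"ty":0,"tz":0.005,"roll":0},{"fingers":-1,"tx":0.006,"ty":0,"tz":0.01,"roll":0},{"fingers":-1,"tx":0.008,"ty":0,"tz":0.012,"roll":0},{"fingers":-1,"tx":0.008,"ty":0,"tz":0.012,"roll":0},{"fingers":-1,"tx":0.008,"ty":0,"tz":0.012,"roll":0},{"fingers":-1,"tx":0.008,"ty":0,"tz":0.012,"roll":0},{"fingers":-1,"tx":0.008,"ty":0,"tz":0.012,"roll":0},{"fingers":-1,"tx":0.008,"ty":0,"tz":0.012,"roll":0}]';  python3 -c "
from h import *
a=[]
for i in range(6):
  read_camera('wrist');s=observe();a.append(np.r_[s['tool_pos'],s['contact_force'],s['torque']])
print(np.mean(a,0).round(4))"
```

```text
time: 19.05
tool_pos: [0.532, -0.1847, 0.2842]
tool_rot: [2.06, 1.571, 0.641]
contact_force: [-2.0, 4.5, 1.7]
opening: 0.0099
[ 0.532  -0.1847  0.2842 -1.5449  4.1458  1.7222  0.8596  0.328   0.0215]
```

```bash
python3 -m crank '[{"fingers":-1,"tx":-0.003,"ty":-0.003,"tz":-0.005,"roll":0},{"fingers":-1,"tx":-0.004,"ty":-0.005,"tz":-0.008,"roll":0},{"fingers":-1,"tx":-0.004,"ty":-0.005,"tz":-0.008,"roll":0},{"fingers":-1,"tx":-0.004,"ty":-0.005,"tz":-0.008,"roll":0},{"fingers":-1,"tx":-0.004,"ty":-0.005,"tz":-0.008,"roll":0},{"fingers":-1,"tx":-0.004,"ty":-0.005,"tz":-0.008,"roll":0},{"fingers":-1,"tx":-0.004,"ty":-0.005,"tz":-0.008,"roll":0},{"fingers":-1,"tx":-0.004,"ty":-0.005,"tz":-0.008,"roll":0}]';  python3 -c "
from h import *
a=[]
for i in range(6):
  read_camera('wrist');s=observe();a.append(np.r_[s['tool_pos'],s['contact_force'],s['torque']])
print(np.mean(a,0).round(4))"
```

```text
time: 20.35
tool_pos: [0.5319, -0.1847, 0.2842]
tool_rot: [0.784, 1.57, -0.635]
contact_force: [1.5, 2.2, -1.5]
opening: 0.01
[ 0.5319 -0.1846  0.2841  1.1975  1.9017 -0.6788  0.4292 -0.252   0.0217]
```

Light touch now. First ease the grip to 3 N, then open slightly.

```bash
python3 -m crank '[{"fingers":-1,"tx":0,"ty":0,"tz":0,"roll":0},{"fingers":-1,"tx":0,"ty":0,"tz":0,"roll":0},{"fingers":-0.76,"tx":0,"ty":0,"tz":0,"roll":0},{"fingers":-0.72,"tx":0,"ty":0,"tz":0,"roll":0},{"fingers":-0.68,"tx":0,"ty":0,"tz":0,"roll":0},{"fingers":-0.6,"tx":0,"ty":0,"tz":0,"roll":0},{"fingers":-0.5,"tx":0,"ty":0,"tz":0,"roll":0},{"fingers":-0.5,"tx":0,"ty":0,"tz":0,"roll":0}]' 3
python3 - <<'E'
from h import *
w=grab('wrist')[0];grab('side');s=observe();print(s['tool_pos'],s['contact_force'],s['opening'])
im,W=cloud('wrist');h=cv2.cvtColor(im,cv2.COLOR_RGB2HSV).astype(int)
m=(h[...,0]>21)&(h[...,0]<32)&(h[...,1]>120)&(h[...,2]>80)&(W[...,2]>.255)&(W[...,2]<.3)&(abs(W[...,0]-.53)<.03);p=W[m];print(len(p));
if len(p):print(p.mean(0),p.min(0),p.max(0))
b=cv2.imread('pics/_side.png')[160:320,230:390]
cv2.imwrite('pics/a9.png',np.hstack([cv2.resize(b,(384,384),interpolation=cv2.INTER_CUBIC),cv2.resize(w[:,:,::-1],(410,384))]))
E
```

```text
time: 21.65
tool_pos: [0.5318, -0.1846, 0.2842]
tool_rot: [0.691, 1.571, -0.728]
contact_force: [0.2, 0.1, 0.0]
opening: 0.0227
[ 0.5317985  -0.18452862  0.28421566] [ 0.19467377 -0.39616413 -0.5583945 ] 0.02281771088264625
547
[ 0.53099453 -0.17895419  0.28445949] [ 0.52552205 -0.19599161  0.2581589 ] [ 0.53785164 -0.17281253  0.29347895]
```

View pics/a9.png

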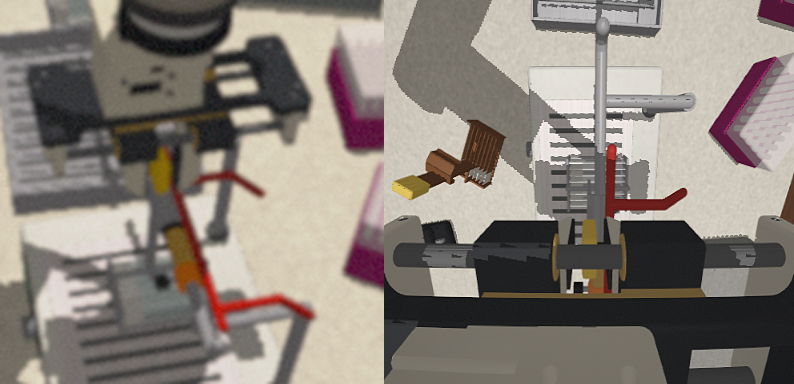

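Released: the grip hangs free between the open pads and the wrist reads about 0 N. The side crop shows the hook at the bumper, with its sleeve at (175,240). Retreat upward and check.

```bash
python3 -m crank '[{"fingers":-0.5,"tx":-0.2,"ty":0,"tz":0,"roll":0},{"fingers":-0.5,"tx":-0.6,"ty":0,"tz":0,"roll":0},{"fingers":-0.5,"tx":-1.2,"ty":0,"tz":0,"roll":0},{"fingers":-0.5,"tx":-2,"ty":0,"tz":0,"roll":0},{"fingers":-0.5,"tx":-3,"ty":0,"tz":0.8,"roll":0},{"fingers":-0.5,"tx":-3,"ty":0,"tz":1.6,"roll":0},{"fingers":-0.5,"tx":-3,"ty":0,"tz":2,"roll":0},{"fingers":-0.5,"tx":-3,"ty":0,"tz":2,"roll":0}]'
python3 - <<'E'
from h import *
w=grab('wrist')[0];grab('side');grab('scene');s=observe();print(s['time'],s['tool_pos'],s['contact_force'])
im,W=cloud('wrist');h=cv2.cvtColor(im,cv2.COLOR_RGB2HSV).astype(int);H,S,V=h[...,0],h[...,1],h[...,2];X,Y,Z=W[...,0],W[...,1],W[...,2]
m=(H>21)&(H<32)&(S>120)&(V>80)&(Z>.255)&(Z<.3);p=W[m];print(len(p),p.mean(0),p.min(0),p.max(0))
m=(H>9)&(H<19)&(S>190)&(V>90)&(Y<-.1)&(Z>.22);p=W[m]
if len(p):print('orange',len(p),p.min(0),p.max(0))
b=cv2.imread('pics/_side.png')[160:320,230:390]
u=proj('wrist',[[.542,-.195,.235]])[0].astype(int);print(u)
x,y=np.clip(u[0]-60,0,392),np.clip(u[1]-60,0,264)
cv2.imwrite('pics/a10.png',np.hstack([cv2.resize(b,(400,400),interpolation=cv2.INTER_CUBIC),cv2.resize(np.ascontiguousarray(w[y:y+120,x:x+120,::-1]),(400,400),interpolation=cv2.INTER_CUBIC)]))
E
```

```text
time: 22.75
tool_pos: [0.5437, -0.2641, 0.4032]
tool_rot: [-2.41, 1.569, 2.453]
contact_force: [-0.1, 1.0, -0.8]
opening: 0.0229
22.9 [ 0.543831   -0.26261081  0.40403851] [-0.46399579 -0.10185395  0.34808176]
286 [ 0.5319391  -0.18573109  0.29182566] [ 0.52597568 -0.19763315  0.28981888] [ 0.53765306 -0.17415009  0.29404262]
orange 13 [ 0.54030064 -0.25556408  0.22896262] [ 0.54922532 -0.2418985   0.23629202]
[264 119]
```

View pics/a10.png

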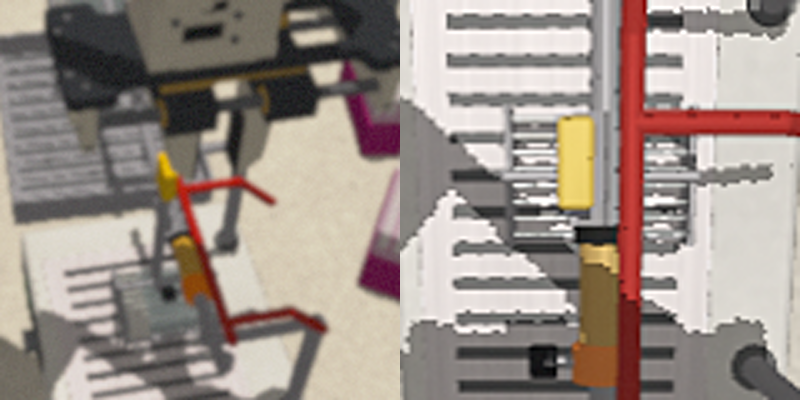

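The close view shows the grip at (575,162), the hook on the rail reaching down to the black bumper at (597,230), and the collar at (597,365), unmoved (face y −0.242, as before). I'll go closer once to make sure there is no gap.

```bash
python3 -m crank '[{"fingers":-0.5,"tx":0.3,"ty":0,"tz":0,"roll":0},{"fingers":-0.5,"tx":0.8,"ty":0,"tz":0,"roll":0},{"fingers":-0.5,"tx":1.2,"ty":0,"tz":0,"roll":0},{"fingers":-0.5,"tx":1.6,"ty":0,"tz":0,"roll":0},{"fingers":-0.5,"tx":1.9,"ty":0,"tz":0,"roll":0},{"fingers":-0.5,"tx":1.9,"ty":0,"tz":0,"roll":0},{"fingers":-0.5,"tx":1.9,"ty":0,"tz":0,"roll":0},{"fingers":-0.5,"tx":1.9,"ty":0,"tz":0,"roll":0}]'
python3 - <<'E'
from h import *
w=grab('wrist')[0];s=observe();print(s['time'],s['tool_pos'])
im,W=cloud('wrist')
u=proj('wrist',[[.544,-.203,.235]])[0].astype(int);print(u)
x,y=np.clip(u[0]-40,0,432),np.clip(u[1]-50,0,304)
cv2.imwrite('pics/a11.png',cv2.resize(np.ascontiguousarray(w[y:y+80,x:x+80,::-1]),(560,560),interpolation=cv2.INTER_NEAREST))
# along rail centreline: rgb, y, z
for v in range(u[1]-22,u[1]+14):
    row=W[v];c=np.nanargmin(np.where(row[:,2]>.2,abs(row[:,0]-.002-(.5252-.15*(row[:,1]+.08))),np.inf));print(v,c,im[v,c],row[c,1:].round(4))
E
```

```text
time: 23.9
tool_pos: [0.5441, -0.2637, 0.3289]
tool_rot: [0.849, 1.569, -0.57]
contact_force: [-0.5, -1.6, 0.9]
opening: 0.0231
23.95 [ 0.54405142 -0.26369788  0.32880269]
[266 130]
108 269 [153 151 150] [-0.1849  0.2338]
109 269 [153 151 149] [-0.1856  0.2339]
110 269 [151 147 149] [-0.1864  0.2349]
111 269 [151 148 149] [-0.1872  0.2334]
112 269 [151 148 150] [-0.188   0.2354]
113 269 [152 148 150] [-0.1887  0.234 ]
114 270 [162 159 159] [-0.1894  0.2344]
115 269 [150 147 148] [-0.1903  0.2339]
116 269 [152 150 150] [-0.1911  0.2345]
117 269 [152 149 149] [-0.1919  0.234 ]
118 269 [153 149 150] [-0.1927  0.2341]
119 269 [153 149 150] [-0.1935  0.235 ]
120 269 [156 152 154] [-0.1942  0.2348]
121 269 [155 153 153] [-0.195   0.2343]
122 269 [155 153 154] [-0.1958  0.2346]
123 269 [156 152 153] [-0.1966  0.2337]
124 269 [155 153 153] [-0.1974  0.234 ]
125 269 [154 152 153] [-0.1982  0.2335]
126 269 [156 153 154] [-0.199   0.2336]
127 269 [156 153 154] [-0.1998  0.2343]
128 269 [162 158 160] [-0.2006  0.2339]
129 269 [140 136 136] [-0.2014  0.2343]
130 269 [23 26 23] [-0.2022  0.2348]
131 269 [37 36 37] [-0.2029  0.2362]
132 269 [41 41 40] [-0.2038  0.2335]
133 269 [38 39 40] [-0.2045  0.2358]
134 269 [40 41 40] [-0.2053  0.2369]
135 269 [32 34 35] [-0.2062  0.2355]
136 269 [35 32 31] [-0.2071  0.2339]
137 269 [188 154  89] [-0.2079  0.234 ]
138 269 [216 181 110] [-0.2088  0.2329]
139 269 [211 178 108] [-0.2095  0.2338]
140 269 [219 184 112] [-0.2104  0.2334]
141 269 [105  82  45] [-0.2112  0.2334]
142 269 [115  91  50] [-0.212   0.2332]
143 269 [119  96  56] [-0.2128  0.2338]
```

View pics/a11.png

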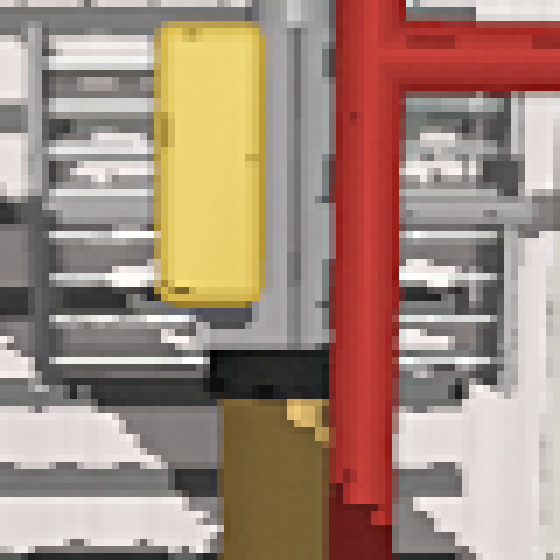

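The crop shows the hook's end at row 350 meeting the black bumper directly, with no rail visible between them. The depth profile along the rail shows no gap either. The robot is clear, so I'm handing in.

```bash
python3 -c "
from cell import *
print(hand_in())"
```

```text
the job is handed in; nothing more can be done
None
```

The yellow-grip carrier now hangs by itself on the dryer rail, under the keeper bar and against the rubber bumper. I handed the job in at about 24 s of the 67 s allowed.

- **Move:** I lifted it 43 mm to clear the turned-up ends and lowered it onto the open stretch of the dryer rail until the rail took most of its weight. Then I slid it under the keeper until I felt the bumper at about 1–2 N.
- **Hardest press:** while setting the weight back on the rail, the push on the bumper rose to about 4 N for about a second. I eased it back to about 2 N before releasing.
- **Contact at the end:** the close view and depth profile show the hook end meeting the bumper with no gap. The force on the wrist after release was about zero.
- **Collar:** its face is at y ≈ −0.242 m, where it was before within measuring error.
- **Blue carrier:** I never touched it, and it was in place when last seen closely, after the lift. I did not measure it again at the end.

No check failed or disagreed with another. The first move call was refused for missing keys and moved nothing.

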